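# Pack and latch the seal carving vise

### The arm

A 6-joint arm with a two-finger parallel gripper is mounted at the origin on the work surface. World frame = base frame: x ahead of the robot, y to its left, z up, the work surface at z = 0. Lengths are in mm, angles in degrees, forces in N, time in s.
With the tool pointing down it reaches from about 350 to 850 mm from the base axis. Payload 8.1 kg.
Tool frame: the origin (TCP) lies midway between the tips of the shut fingers; the grasp point (between the pads) lies 19 mm behind it (r.pinch_z is the distance from the TCP to the grasp point, in mm); z points along the fingers, y is the line along which they close (so a half turn about z gives the same grasp; the last joint's range is limited). The gripper opens to 85 mm and grips with 20 to 120 N. Pads are 22 mm wide; open, the fingers measure 114 mm over their backs; the gripper's body (76 mm by 85 mm) begins 54 mm behind the grasp point. The pads swing forward as they close: fully open they stand 13 mm farther back than shut.
Start: joints at [-79.492, 7.471, 85.268, -0, 87.261, -4.893], TCP at [159.365, -578.453, 231.292] pointing down, gripper open.
Joint ranges: [-169.43, 169.43], [-51.17, 129.36], [1.28, 143.12], [-76.62, 256.62], [0, 156.53], [-152.29, 152.29]. Speed limits (degrees/s): [136.94, 136.94, 159.86, 180, 180, 180].

### API

Orientations are given as [roll, pitch, yaw] about the fixed x, y, z axes, in that order (R = Rz(yaw) Ry(pitch) Rx(roll)).
In Python, from bench import r gives the robot as it stands.
- The arm moves only by the shell command python3 -m jog 'ROWS' [OPENING] [FORCE]. ROWS is JSON, one flat list of numbers, 6 for each row, row after row: the shift along the tool's x, y, z in m, then the turn, a rotation vector about the tool's x, y, z in rad. A call has 1 to 8 rows; each row is the pose to reach, as a shift and turn from the pose commanded when the call began, along the tool's axes at that moment; what a row does not reach only later rows make up. A row lasts 1/8 s, in which the tool goes at most 62.5 mm and 10.7 degrees, less where a joint would pass 70% of its speed; a pose out of reach is approached as far as the arm can. A call with a gripper value outside its range is refused whole. OPENING is the opening, from -1 (shut) to 1 (fully open), set as the call begins (- or left out, the last holds). The fingers move at their own pace and stop on an object; FORCE is the grip in N (left out, the last holds). Time passes only in rows, so rows that repeat a pose let the fingers close. It gives the time, the measured TCP pose, the force, the opening and the grip force at its end, in the units of the state.
- r.sense(): the state, without advancing time (a new reading comes with each control period).
- r.snapshot(name): name is "scene" or "top"; returns a dict with "pixels" (400x640x3 uint8, red, green, blue), "range_z" (400x640 float32, mm along the optical axis (not along the pixel's ray), 0 where there is no reading), "K" (3x3 intrinsics, pixels), "rvec" (rotation vector, rad) and "tvec" (3), from world to camera coordinates, as OpenCV has them. Camera axes: x right, y down, z forward; pixel columns grow to the right and rows downward; lengths in mm; the calibration is good to about 2 mm. A picture is of the moment at which its call begins.
- r.hand_in(): hands the job in; it is judged then, once.
Trained networks look in a picture, given as the dict that the camera call returned (one of the last four; its "shot" number tells which), for a name from the list of things; names that differ only in an ending like _2 or _b are one class to them, and where a whole thing is asked for, a point or a joint stands for the part that bears it (a point fixed in the world has none). Each returns a list of dicts, best first, with "score" (0 to 1); they miss things now and then, are a little off and sometimes report something else, mostly with a low value. They report only what shows in the picture. A call takes as long as a camera call. They do not tell look-alikes from the thing itself.
- r.look_for(picture, target): "bbox" ([left, top, right, bottom] in pixels, round what is visible of it).
- r.outline_of(picture, target): "region" (400x640 bool, what is visible of it) and "bbox" ([left, top, right, bottom] in pixels, round what is visible of it).
The state is a dict: "time": time; "joint_pos": joint angles; "qd": joint speeds; "joint_efforts": joint torques, N m; "tool_pos": TCP position; "tcp_rot": TCP orientation; "ft_force": force on the tool from outside, world axes, zero at the start; "wrist_torque": the same for the moment, N m; "finger_gap": finger opening in mm; "grip_force": force on a finger pad.
Only numpy, scipy, OpenCV 4.12 (cv2) and the standard library are available. Lean on these libraries where they do the work, as an engineer would, in place of code of your own. Each camera call takes 0.05 s, during which the arm holds its last target. There are 200 camera calls.

### The job

Take the wooden-handled packing blade out of its stand and push it into the open slot of the leaning carving vise until its shoulder rests fully on the vise. Then swing the vise's hinged keeper bar over the blade's handle and press it down, without forcing anything, until it rests under its sprung catch and stays there by itself. Do not disturb the brush pot, the seals standing loose or the tray.

Things in the scene. Friction and masses are not known exactly. Their poses are not given: they have to be found in the camera images.
- vise: Small aluminium seal carving vise, fixed, base plate 175 x 190 x 12 mm. Origin on the table under the slot mouth; x runs from its front (robot side at yaw 0) to its back, y along its width, z up. On the base sits a block (the bed) 125 mm long and 180 mm wide whose top face leans 30 degrees towards the front; the slot mouth is 110 mm above the table.
- slot (a point): Centre of the slot's mouth in the leaning top face. Bed axes: z straight out of the slot (30 degrees from vertical, towards the vise's front), y along the slot, x up the slope. Slot 8.5 mm (x) by 44 mm (y), 66 mm deep, square edges. A red seal 30 x 30 mm stands 5 mm proud, centred at x = 31 mm. The face spans x = -50 to 75, y = -90 to 90 mm.
- hinge (a point): Hinge axis of the keeper bar, at y = 70 mm from the slot mouth and 53.5 mm above the face (this point has the bed's axes; the hinge axis is x). Two dark cheeks hold it: y = 60 to 80 mm, 62 mm high, within 14 mm of x = 0.
- keeper (a joint): Angle (rad) of the keeper bar: steel, 16 mm wide (x), 8 mm thick, outer part yellow, reaching 140 mm from the hinge. 0 = closed, along -y over the slot, underside 49.5 mm above the face, end in the catch; pi/2 = standing straight out of the face; more = leaning outwards to +y. Stiff hinge: it stays where it is left. Starts at 1.9 to 2.3.
- keeper_end (a point): Free end of the keeper bar, in the middle of its thickness; it moves with the bar, and its y axis points along the bar towards the hinge.
- catch (a point): Lower inner edge of the orange sprung catch's nose: y = -65, z = 59.5 mm from the slot mouth. Its top slopes up to y = -73, z = 74 mm: the bar's end pushes it outwards (-y) on the way down (4 to 8 N on the bar) and it springs back over the fully lowered bar. Two dark cheeks guide it: y = -90 to -70 mm, 72 mm high, within 14 mm of x = 0.
- pawl (a joint): How far the sprung catch is pushed outwards along the bed's -y, in m. 0 = at rest (sprung in), about 0.005 as the bar's end passes.
- blade: Packing blade: a flat steel blade 6 mm thick (x), 36 mm wide (y), reaching 62 mm below the origin, the last 14 mm tapering to a 2 mm edge; above it a wooden handle 12 mm thick (x), 56 mm wide (y), 46 mm high with a brass band. Origin at the centre of the handle's underside (the shoulder); z up along the handle. About 140 g. Either face may be turned to the front.
- rack: Dark wooden stand, fixed, 110 x 90 x 72 mm, in whose top slot the blade stands upright, its shoulder on the top. Origin at the centre of its underside; the slot runs along y.
- pot: Green glass brush pot, loose, 80 mm across, 110 mm high; origin under its centre.
- seal_a: Loose cream resin seal standing upright, 32 x 32 x 100 mm; origin under its centre.
- seal_b: Loose dark green resin seal standing upright, 32 x 32 x 100 mm; origin under its centre.
- tray: White enamel tray, loose, 200 (x) x 140 (y) mm, 20 mm high, origin under its centre.
There are look-alikes about, which are no part of the job. There is more than one size of the blade; the job needs the smallest.

How it is judged:
By the outcome, as a careful person would: the job done as asked, in the order asked, and still so for the second after the job is handed in, with the robot touching nothing.
It also fails if it takes over 59 s, if anything falls off the work surface, if the arm or the gripper's body presses on something with over 40 N, if the wrist force passes 120 N, or if a joint passes its speed limit or range.

## Working session

There is one attempt and no reset: what is moved stays moved. The work goes in short steps, Python scripts to look and compute and a shell command to move; the robot and the scene stay as the last step left them, time stands still between calls to the robot, and variables do not carry over. Pictures are saved under pics/ and viewed, at most 10 in all, crops included, and the job is handed in when it is done.

```bash
ls; mkdir -p pics; python3 - <<'E'
from bench import r
import cv2,numpy as np,pickle
D={}
for n in("scene","top"):
    p=r.snapshot(n);D[n]=p
    cv2.imwrite(f"pics/{n}0.png",p["pixels"][:,:,::-1])
    for t in("blade","vise","rack","keeper","catch","pot","seal_a","tray","slot"):
        try:
            for d in r.look_for(p,t):print(n,t,round(d["score"],2),np.round(d["bbox"]).astype(int).tolist())
        except Exception as e:print(t,e)
pickle.dump(D,open("d0.pkl","wb"))
print(r.sense())
E
```

```text
pics
scene blade 0.88 [131, 269, 188, 322]
scene blade 0.87 [268, 253, 312, 303]
scene blade 0.7 [213, 283, 230, 318]
scene vise 0.83 [336, 121, 420, 264]
scene rack 0.93 [197, 285, 256, 346]
scene rack 0.65 [348, 197, 355, 204]
scene rack 0.52 [217, 284, 232, 317]
scene keeper 0.66 [369, 119, 378, 171]
scene catch 0.79 [343, 120, 421, 247]
scene pot 0.9 [327, 141, 349, 179]
scene pot 0.71 [216, 283, 231, 317]
scene seal_a 0.86 [333, 290, 352, 325]
scene seal_a 0.82 [291, 319, 307, 353]
scene tray 0.95 [351, 157, 427, 193]
scene slot 0.68 [348, 120, 422, 247]
top blade 0.77 [425, 296, 480, 329]
top blade 0.77 [352, 185, 397, 235]
top blade 0.53 [438, 230, 467, 239]
top vise 0.72 [197, 102, 320, 185]
top vise 0.51 [427, 158, 449, 183]
top rack 0.76 [422, 212, 470, 260]
top rack 0.37 [198, 154, 252, 166]
top keeper 0.59 [199, 154, 250, 168]
top catch 0.72 [198, 104, 318, 171]
top pot 0.92 [185, 204, 223, 243]
top seal_a 0.62 [425, 159, 448, 180]
top seal_a 0.55 [392, 135, 407, 162]
top tray 0.7 [172, 122, 240, 202]
top tray 0.57 [199, 102, 316, 173]
top slot 0.65 [195, 103, 317, 172]
top slot 0.65 [198, 150, 254, 167]
{'time': 1.0, 'joint_pos': array([-7.94918188e+01,  7.46894057e+00,  8.52675714e+01,  1.01842253e-03,
        8.72615911e+01, -4.89306312e+00]), 'qd': array([ 0.10305025, -0.06513503, -0.05690963,  0.02284283, -0.0712822 ,
        0.00726419]), 'joint_efforts': array([ 9.91600318e-04, -5.69341063e+01, -5.00875998e+01,  2.20810994e-04,
        1.10652843e-03,  2.67409894e-05]), 'tool_pos': array([ 159.37545508, -578.45395593,  231.31763696]), 'tcp_rot': array([ 1.79998023e+02, -8.51757360e-04,  1.54011957e+01]), 'ft_force': array([ 0.34669846, -0.74187946,  0.18829945]), 'wrist_torque': array([-3.34198535e-03,  1.72156525e-02,  6.52791176e-05]), 'grip_force': 0.0, 'finger_gap': 85.75578721391307}
```

View both.

View pics/scene0.png

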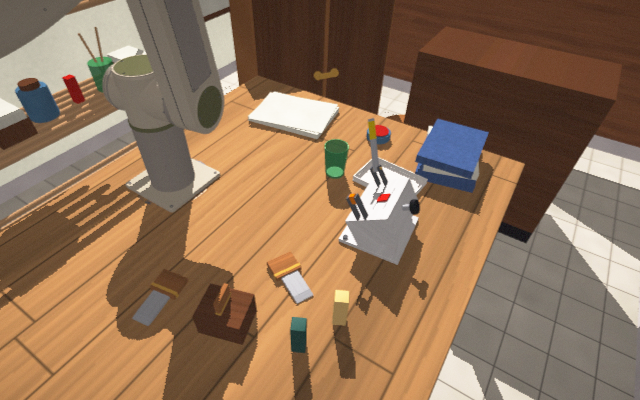

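View pics/top0.png

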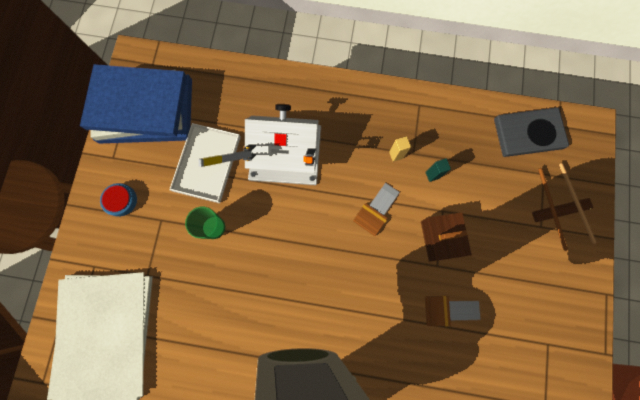

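Candidates for the blade: the upright one in the stand (scene 222,300; top 450,235), a lying one (scene 160,297; top 453,311), and a lying one (scene 290,278; top 377,208). I choose the one in the stand, by the description. Next I measure it and take a close crop.

```bash
cat > h.py <<'E'
import numpy as np,cv2,pickle
from scipy.spatial.transform import Rotation as Ro
def cloud(p):
    z=p["range_z"].astype(float);K=p["K"];v,u=np.indices(z.shape)
    c=np.stack([(u-K[0,2])/K[0,0]*z,(v-K[1,2])/K[1,1]*z,z],-1)
    R=cv2.Rodrigues(np.array(p["rvec"],float))[0]
    w=(c-np.array(p["tvec"]).ravel())@R; w[z<=0]=np.nan
    return w
def rect(P):
    return cv2.minAreaRect(P[:,:2].astype(np.float32))
E
python3 - <<'E'
from h import *
D=pickle.load(open("d0.pkl","rb"))
W={n:cloud(D[n]) for n in D}
def box(n,b,z0,z1):
    w=W[n][b[1]:b[3],b[0]:b[2]].reshape(-1,3);return w[(w[:,2]>z0)&(w[:,2]<z1)]
for n,b in(("scene",[190,270,262,352]),("top",[415,205,480,268])):
    for z0,z1 in((66,78),(100,125)):
        P=box(n,b,z0,z1);print(n,"rack/handle",z0,len(P),np.round(P.mean(0),1),np.round(P.min(0)),np.round(P.max(0)),np.round(np.r_[rect(P)[0],rect(P)[1],rect(P)[2]],1))
for n,b in(("scene",[330,110,430,270]),("top",[190,95,330,195])):
    P=box(n,b,8,16);print(n,"base",len(P),np.round(np.r_[rect(P)[0],rect(P)[1],rect(P)[2]],1))
    px=D[n]["pixels"][b[1]:b[3],b[0]:b[2]].astype(int).reshape(-1,3);w=W[n][b[1]:b[3],b[0]:b[2]].reshape(-1,3)
    R,G,B=px.T
    for nm,m in(("red",(R>150)&(G<70)&(B<70)),("yellow",(R>90)&(G>80)&(B<60)&(abs(R-G)<60)&(w[:,2]>130)),("orange",(R>180)&(G>70)&(G<160)&(B<70)&(w[:,2]>100))):
        q=w[m];q=q[~np.isnan(q[:,0])]
        if len(q):print(n,nm,len(q),np.round(np.median(q,0),1),np.round(q.min(0)),np.round(q.max(0)))
    # face plane
    g=(px.min(1)>100)&(w[:,2]>60)&(w[:,2]<160)
    q=w[g];best=None
    rng=np.random.default_rng(0)
    for _ in range(500):
        a=q[rng.choice(len(q),3,False)];nn=np.cross(a[1]-a[0],a[2]-a[0]);l=np.linalg.norm(nn)
        if l<1:continue
        nn/=l
        if abs(abs(nn[2])-.866)>.06:continue
        s=(abs((q-a[0])@nn)<2).sum()
        if best is None or s>best[0]:best=(s,nn,a[0])
    if best:
        nn=best[1];nn=nn*np.sign(nn[2]);s=q[abs((q-best[2])@best[1])<2.5];c=s.mean(0);nn=np.linalg.svd(s-c)[2][2];nn*=np.sign(nn[2])
        print(n,"plane",len(s),np.round(nn,3),np.round(c,1),"az of front",np.degrees(np.arctan2(nn[1],nn[0])))
for n,b in(("scene",[190,265,262,352]),("top",[410,205,480,268])):
    cr=D[n]["pixels"][b[1]:b[3],b[0]:b[2],::-1];cv2.imwrite(f"pics/c_{n}.png",cv2.resize(cr,None,fx=5,fy=5,interpolation=cv2.INTER_CUBIC))
for n,b in(("scene",[125,262,195,330]),("scene",[262,248,318,306]),("top",[420,290,485,335]),("top",[350,180,402,240])):
    P=box(n,b,5,40);print("lying",n,len(P),np.round(np.r_[rect(P)[0],rect(P)[1]],1))
E
```

```text
scene rack/handle 66 1551 [ 497.  -288.5   71.4] [ 428. -344.   66.] [ 559. -225.   78.] [ 492.3 -284.9  111.3   91.3   18.2]
scene rack/handle 100 205 [ 495.2 -287.2  113.7] [ 479. -312.  100.] [ 506. -256.  122.] [ 492.8 -284.8   12.4   56.8   17.1]
top rack/handle 66 1412 [ 487.5 -283.2   71.8] [ 423. -344.   66.] [ 554. -226.   77.] [ 488.8 -284.7  110.    91.7   17.9]
top rack/handle 100 130 [ 487.5 -282.4  116.7] [ 475. -311.  100.] [ 502. -256.  122.] [ 488.5 -284.4   12.2   56.4   17.4]
scene base 1042 [545.9 409.7 326.9 763.8  31. ]
scene red 173 [471.3 586.9  34.8] [428. 161.  29.] [668. 631. 136.]
scene yellow 114 [547.6 292.6 236.1] [529.  84. 160.] [616. 308. 259.]
scene orange 17 [598.2  93.2 173.3] [550.  85. 167.] [608. 305. 244.]
scene plane 1278 [-0.498 -0.044  0.866] [650.  171.9 120.7] az of front -174.90130006002894
top base 945 [668.9 268.3 294.3 378.6   9.4]
top red 121 [652.2 173.3 129.2] [639. 160. 120.] [664. 188. 139.]
top yellow 102 [544.8 290.7 234.6] [527.  96. 137.] [740. 306. 256.]
top orange 47 [598.6  93.4 172.7] [591.  84. 122.] [641. 163. 179.]
top plane 2427 [-0.492 -0.046  0.869] [641.6 174.5 117.5] az of front -174.60451225191113
lying scene 1238 [ 310.9 -332.    76.4  141. ]
lying scene 1084 [ 548.4 -104.5   74.7  142.1]
lying top 1259 [ 302.5 -332.8   95.1  149.3]
lying top 1054 [ 530.  -121.3  112.6  146.7]
```

View pics/c_scene.png

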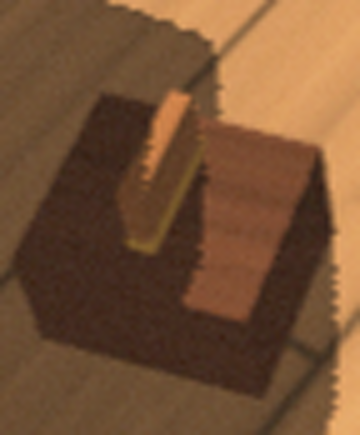

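The crop shows the blade standing in the stand (handle top near scene 225,290). It measures 12.3 x 56.6 mm, the job's size, while both lying ones are larger. Next I refine the vise pose and work out the first move.

```bash
cat >> h.py <<'E'
def bedR(az):
    a=np.radians(az);c,s=np.cos(a),np.sin(a);h=np.radians(30)
    x=np.array([np.cos(h)*c,np.cos(h)*s,np.sin(h)]);z=np.array([-np.sin(h)*c,-np.sin(h)*s,np.cos(h)])
    return np.stack([x,np.cross(z,x),z],1)
def toolR(az):
    B=bedR(az);return np.stack([B[:,1],B[:,0],-B[:,2]],1)
def downR(yaz): # tool y at azimuth
    a=np.radians(yaz);y=np.array([np.cos(a),np.sin(a),0]);z=np.array([0,0,-1.]);return np.stack([np.cross(y,z),y,z],1)
def rel(s,pos,R):
    R0=Ro.from_euler("xyz",s["tcp_rot"],degrees=True)
    d=R0.inv().apply(np.array(pos)-s["tool_pos"])/1000
    v=(R0.inv()*Ro.from_matrix(R)).as_rotvec()
    return np.round(d,4),np.round(v,4)
E
python3 - <<'E'
from h import *
from bench import r
D=pickle.load(open("d0.pkl","rb"))
for n,b in(("scene",[330,110,430,270]),("top",[190,95,330,195])):
    w=cloud(D[n])[b[1]:b[3],b[0]:b[2]].reshape(-1,3);px=D[n]["pixels"][b[1]:b[3],b[0]:b[2]].astype(int).reshape(-1,3)
    ok=~np.isnan(w[:,0]);w=w[ok];px=px[ok]
    for az in(5.25,):
        B=bedR(az);o=np.array([628,171,110.]);q=(w-o)@B
        f=(abs(q[:,2])<5)&(abs(q[:,0]-12)<75)&(abs(q[:,1])<105)
        print(n,"face z",np.round(np.median(q[f,2]),2),"rect",np.round(np.r_[rect(q[f])[0],rect(q[f])[1],rect(q[f])[2]],1),"x pct",np.round(np.percentile(q[f,0],[.5,99.5]),1),"y",np.round(np.percentile(q[f,1],[.5,99.5]),1))
        R,G,Bc=px.T;m=(R>120)&(G<90)&(Bc<90)&(abs(q[:,2]-5)<5)&(abs(q[:,0]-31)<30)&(abs(q[:,1])<30)
        print(" seal",m.sum(),np.round(np.r_[rect(q[m])[0],rect(q[m])[1],rect(q[m])[2]],1),np.round(np.median(q[m,2]),1))
        k=(abs(q[:,0])<20)&(q[:,2]>75)&(q[:,1]>40)
        P=q[k];
        if len(P)>5:
            c=P.mean(0);u=np.linalg.svd(P-c)[2][0];u*=np.sign(u[2]);print(" bar",len(P),np.round(c,1),np.round(u,3),"ang",np.arctan2(u[2],-u[1]),"end",np.round(P[np.argsort(P@u)[-5:]].mean(0),1))
        for nm,m in(("cheek+",(q[:,1]>50)&(q[:,1]<90)),("cheek-",(q[:,1]<-50)&(q[:,1]>-100))):
            m=m&(q[:,2]>15)&(q[:,2]<75)&(abs(q[:,0])<30);P=q[m];print(" ",nm,len(P),np.round(np.percentile(P,[2,98],axis=0),1).tolist())
s=r.sense()
print(rel(s,[490.5,-284.6,200],downR(17.4)))
E
```

```text
scene face z -1.6 rect [ 15.8   1.3 184.4 126.9  89.9] x pct [-46.5  78.2] y [-89.1  91.4]
 seal 72 [33.8  1.1 30.1 27.9 87. ] 3.1
 bar 275 [  4.  115.8 123.5] [-0.002  0.547  0.837] ang 2.1500696752475363 end [  3.2 147.9 168.9]
  cheek+ 207 [[-10.5, 60.7, 17.5], [17.6, 84.2, 72.9]]
  cheek- 261 [[-10.5, -89.0, 16.8], [17.7, -68.6, 72.3]]
top face z -0.41 rect [ 11.8   1.7 178.8 126.2  89.8] x pct [-50.1  74.2] y [-87.   90.5]
 seal 124 [29.3  2.  29.1 28.1  1.3] 4.7
 bar 355 [  0.6 117.8 128.8] [-0.001  0.551  0.834] ang 2.1545666540985886 end [  0.8 147.6 172.4]
  cheek+ 160 [[-13.2, 62.2, 18.6], [14.8, 82.6, 73.7]]
  cheek- 146 [[-14.3, -87.2, 16.6], [13.7, -63.2, 74.5]]
(array([ 0.3973, -0.1954,  0.0313]), array([ 0.    ,  0.    , -1.6057]))
```

```bash
python3 -m jog '[0.04,-0.0195,0.003,0,0,-0.16, 0.08,-0.039,0.006,0,0,-0.32, 0.12,-0.0585,0.009,0,0,-0.48, 0.16,-0.078,0.012,0,0,-0.64, 0.2,-0.0975,0.015,0,0,-0.8, 0.24,-0.117,0.018,0,0,-0.96, 0.28,-0.1365,0.021,0,0,-1.12, 0.32,-0.156,0.024,0,0,-1.28]' 0.3 && python3 - <<'E'
from h import *
from bench import r
print(rel(r.sense(),[490.5,-284.6,200],downR(17.4)))
E
```

```text
time: 2.0
tool_pos: [427.5, -342.0, 207.4]
tcp_rot: [180.0, 0.0, 89.0]
ft_force: [0.8, 0.5, 0.2]
finger_gap: 55.4
grip_force: 0.0
(array([0.0585, 0.062 , 0.0074]), array([ 3.000e-04,  4.000e-04, -3.205e-01]))
```

```bash
python3 -m jog '[0.029,0.031,0.004,0,0,-0.16, 0.0585,0.062,0.007,0,0,-0.3205, 0.0585,0.062,0.007,0,0,-0.3205, 0.0585,0.062,0.007,0,0,-0.3205]' && python3 - <<'E'
from h import *
from bench import r
s=r.sense();print(rel(s,[490.5,-284.6,83],downR(17.4)))
for n in("scene","top"):
    p=r.snapshot(n);w=cloud(p)
    b={"scene":[190,250,262,352],"top":[400,195,480,268]}[n]
    q=w[b[1]:b[3],b[0]:b[2]].reshape(-1,3)
    R0=Ro.from_euler("xyz",s["tcp_rot"],degrees=True)
    t=R0.inv().apply(q-s["tool_pos"])
    m=(t[:,2]>79)&(t[:,2]<101)&(abs(t[:,0])<45)&(abs(t[:,1])<20)
    print(n,"handle in tool frame",m.sum(),np.percentile(t[m],[2,50,98],axis=0).round(1).tolist())
    m=(t[:,2]>-40)&(t[:,2]<20)&(abs(t[:,0])<60)&(abs(t[:,1])<70)
    if m.sum():print(n,"fingers",m.sum(),np.percentile(t[m],[2,50,98],axis=0).round(1).tolist())
E
```

```text
time: 2.5
tool_pos: [489.4, -286.2, 200.2]
tcp_rot: [-180.0, 0.0, 107.0]
ft_force: [-1.1, -0.6, 0.1]
finger_gap: 55.2
grip_force: 0.0
(array([0.0012, 0.0015, 0.1172]), array([-0.0005,  0.0001, -0.0062]))
scene handle in tool frame 205 [[-27.1, -1.9, 80.5], [-2.9, 6.3, 84.0], [26.1, 9.7, 99.7]]
scene fingers 222 [[-12.5, -37.8, -38.8], [-7.5, -25.1, -23.7], [9.3, 43.4, -6.1]]
top handle in tool frame 127 [[-23.5, -6.4, 79.5], [5.7, -0.6, 82.6], [29.5, 5.5, 98.0]]
top fingers 37 [[-5.0, 26.5, -39.6], [9.0, 29.7, -22.4], [10.5, 39.5, -6.4]]
```

```bash
python3 -m jog '[0.0012,0.0012,0.04,0,0,-0.006, 0.0012,0.0012,0.08,0,0,-0.006, 0.0012,0.0012,0.105,0,0,-0.006, 0.0012,0.0012,0.117,0,0,-0.006, 0.0012,0.0012,0.117,0,0,-0.006]' && python3 -m jog '[0,0,0,0,0,0,0,0,0,0,0,0,0,0,0,0,0,0,0,0,0,0,0,0,0,0,0,0,0,0,0,0,0,0,0,0]' -1 70
```

```text
time: 3.22
tool_pos: [489.8, -284.8, 83.0]
tcp_rot: [-180.0, -0.0, 107.4]
ft_force: [0.2, -0.2, 0.8]
finger_gap: 55.3
grip_force: 0.0
time: 3.98
tool_pos: [491.3, -285.0, 84.7]
tcp_rot: [179.9, 0.1, 107.5]
ft_force: [-1.2, -0.4, 6.1]
finger_gap: 11.1
grip_force: 68.9
```

```bash
python3 - <<'E'
from bench import r
s=r.sense();print({k:(s[k].round(2).tolist() if hasattr(s[k],'round') else s[k]) for k in s})
E
```

```text
{'time': 3.975, 'joint_pos': [-35.28, 9.22, 99.16, -0.0, 71.49, -52.74], 'qd': [-0.06, 0.01, -0.1, 0.05, -0.01, 0.08], 'joint_efforts': [0.13, -51.15, -43.3, 0.07, -0.22, -0.01], 'tool_pos': [491.34, -284.98, 84.66], 'tcp_rot': [179.93, 0.1, 107.45], 'ft_force': [-1.23, -0.4, 6.12], 'wrist_torque': [0.02, 0.09, 0.0], 'grip_force': 68.88146996498108, 'finger_gap': 11.099201989951586}
```

```bash
python3 -m jog '[0,0,-0.03,0,0,0,0,0,-0.08,0,0,0,0,0,-0.13,0,0,0,0,0,-0.165,0,0,0,0,0,-0.165,0,0,0]' && python3 - <<'E'
from h import *
from bench import r
o=np.array([628.3,172.5,110]);B=bedR(5.25)
print(rel(r.sense(),o+160*B[:,2],toolR(5.25)), o+160*B[:,2])
E
```

```text
time: 4.6
tool_pos: [492.1, -285.5, 252.3]
tcp_rot: [179.8, 0.3, 107.5]
ft_force: [0.0, -0.6, -2.1]
finger_gap: 11.0
grip_force: 68.3
(array([0.413 , 0.1891, 0.0023]), array([-0.5169, -0.0509,  0.2094])) [548.63560579 165.17987051 248.56406461]
```

```bash
python3 -m jog '[0.045,0.02,0,-0.065,-0.006,0.026, 0.097,0.045,0,-0.13,-0.013,0.052, 0.15,0.07,0,-0.194,-0.019,0.079, 0.203,0.094,0,-0.258,-0.025,0.105, 0.256,0.118,0,-0.323,-0.032,0.131, 0.309,0.142,0.001,-0.388,-0.038,0.157, 0.361,0.166,0.002,-0.453,-0.045,0.183, 0.413,0.189,0.0023,-0.517,-0.051,0.2094]' && python3 -m jog '[0,0,0,0,0,0,0,0,0,0,0,0,0,0,0,0,0,0]' && cat > m.py <<'E'
from h import *
from bench import r
o=np.array([628.3,172.5,110]);B=bedR(5.25)
s=r.sense();print(rel(s,o+160*B[:,2],toolR(5.25)),"tcp in bed",((s["tool_pos"]-o)@B).round(1))
import sys
for n in("scene","top"):
    p=r.snapshot(n);w=cloud(p)
    if len(sys.argv)>1:cv2.imwrite(f"pics/{n}_{sys.argv[1]}.png",p["pixels"][:,:,::-1])
    pickle.dump(p,open(f"{n}_l.pkl","wb"))
    q=(w.reshape(-1,3)-o)@B;px=p["pixels"].reshape(-1,3).astype(int);t=(s["tool_pos"]-o)@B
    m=(q[:,2]>t[2]-78)&(q[:,2]<t[2]-5)&(abs(q[:,0]-t[0])<15)&(abs(q[:,1]-t[1])<36)
    P=q[m];print(n,"blade",m.sum())
    for a,c in((-74,-62),(-60,-30),(-30,-15),(-12,-5)):
        Q=P[(P[:,2]>t[2]+a)&(P[:,2]<t[2]+c)]
        if len(Q)>5:print("  ",a,len(Q),np.percentile(Q,[3,50,97],axis=0).round(1).tolist())
    R,G,Bc=px.T;m=(R>120)&(G<90)&(Bc<90)&(abs(q[:,2]-5)<6)&(abs(q[:,0]-31)<30)&(abs(q[:,1])<30)
    if m.sum()>5:print("  seal",m.sum(),np.round(np.r_[rect(q[m])[0],rect(q[m])[1],rect(q[m])[2]],1),np.round(np.median(q[m,2]),1))
    f=(abs(q[:,2])<5)&(abs(q[:,0]-12)<75)&(abs(q[:,1])<105)
    if f.sum()>50:print("  face x",np.percentile(q[f,0],[1,99]).round(1),"y",np.percentile(q[f,1],[1,99]).round(1),"z",np.median(q[f,2]).round(1))
E
python3 m.py a
```

```text
time: 5.6
tool_pos: [545.9, 167.9, 243.8]
tcp_rot: [150.3, -0.3, 95.2]
ft_force: [0.9, -1.1, -1.9]
finger_gap: 10.9
grip_force: 68.4
time: 5.98
tool_pos: [547.1, 164.7, 245.3]
tcp_rot: [150.4, -0.2, 95.1]
ft_force: [0.0, -0.4, -0.8]
finger_gap: 11.2
grip_force: 68.5
(array([ 0.0004,  0.003 , -0.002 ]), array([-0.0063, -0.0023, -0.0037])) tcp in bed [ -3.   -0.4 158. ]
scene blade 247
   -74 34 [[-2.2, -18.5, 84.3], [-0.1, -1.6, 90.0], [1.5, 17.2, 95.2]]
   -60 105 [[-3.6, -19.7, 99.1], [1.0, -3.5, 113.7], [2.7, 17.2, 126.9]]
   -30 51 [[-3.0, -19.2, 128.2], [1.1, -2.9, 134.6], [2.6, 15.9, 141.8]]
   -12 40 [[-5.1, -29.2, 146.1], [4.3, -9.8, 150.2], [6.7, 23.9, 152.9]]
  seal 72 [33.8  1.5 30.2 31.4  3. ] 3.4
  face x [-46.4  77.4] y [-89.6  88.8] z -1.5
top blade 38
   -60 24 [[-5.8, -17.8, 99.5], [-1.6, -12.2, 110.2], [-1.0, -0.0, 125.3]]
  seal 128 [29.8 -0.2 28.3 29.3 86.6] 4.6
  face x [-49.1  73.7] y [-87.8  88.7] z -0.2
```

```bash
python3 -m jog '[0.001,0.0032,0.01,-0.006,-0.002,-0.004, 0.001,0.0032,0.03,-0.006,-0.002,-0.004, 0.001,0.0032,0.05,-0.006,-0.002,-0.004, 0.001,0.0032,0.065,-0.006,-0.002,-0.004, 0.001,0.0032,0.067,-0.006,-0.002,-0.004,0.001,0.0032,0.067,-0.006,-0.002,-0.004]' && python3 m.py b; python3 - <<'E'
import cv2
a=cv2.imread("pics/scene_b.png")[90:280,310:450];cv2.imwrite("pics/cb.png",cv2.resize(a,None,fx=4,fy=3.1*4/3.1,interpolation=cv2.INTER_CUBIC)[:600])
E
```

```text
time: 6.82
tool_pos: [582.9, 170.6, 189.6]
tcp_rot: [149.9, -0.0, 95.4]
ft_force: [-0.6, 0.1, -2.1]
finger_gap: 10.8
grip_force: 68.5
(array([-0.0022, -0.0004, -0.0684]), array([ 0.001 , -0.0015,  0.0014])) tcp in bed [ 0.5  2.3 91.6]
scene blade 220
   -74 32 [[-0.6, -14.3, 18.4], [3.4, 0.5, 23.9], [5.5, 20.8, 29.0]]
   -60 96 [[-1.0, -15.4, 33.6], [4.6, -0.9, 47.1], [6.3, 19.7, 60.4]]
   -30 43 [[0.6, -15.8, 63.4], [4.9, 0.4, 68.6], [6.7, 18.4, 75.5]]
   -12 31 [[-0.0, -26.5, 80.1], [7.5, -8.0, 83.4], [9.9, 28.7, 85.4]]
  seal 75 [30.8  0.3 35.2 33.1  0.5] 3.2
  face x [-45.7  77.9] y [-89.4  89. ] z -1.3
top blade 31
   -74 6 [[-1.1, -13.5, 21.6], [1.2, -2.7, 24.4], [2.2, 2.5, 29.6]]
   -60 16 [[0.9, -14.8, 35.8], [2.2, -8.0, 48.8], [2.8, 0.1, 60.1]]
  seal 132 [28.8 -0.4 28.8 29.9  2.8] 4.5
  face x [-49.   73.8] y [-88.1  88.5] z -0.1
```

View pics/cb.png

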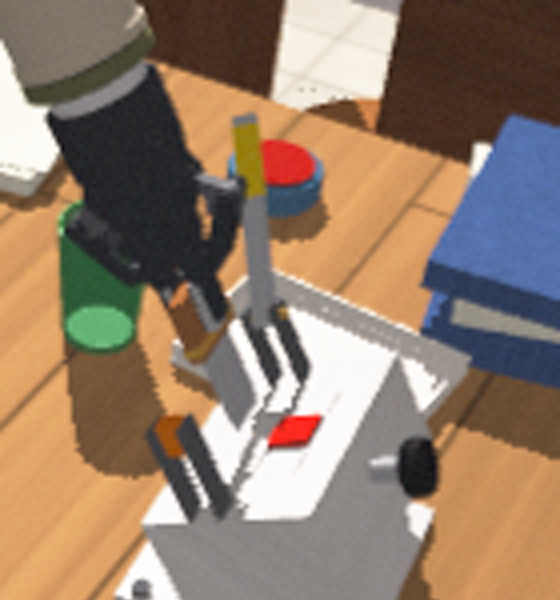

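```bash
python3 -m jog '[-0.0022,0.0002,0.005,0.001,-0.0015,0.0015, -0.0022,0.0002,0.012,0.001,-0.0015,0.0015, -0.0022,0.0002,0.018,0.001,-0.0015,0.0015,-0.0022,0.0002,0.022,0.001,-0.0015,0.0015, -0.0022,0.0002,0.025,0.001,-0.0015,0.0015]' && python3 m.py
```

```text
time: 7.55
tool_pos: [595.6, 169.8, 167.3]
tcp_rot: [150.0, 0.0, 95.3]
ft_force: [1.1, 0.4, -2.3]
finger_gap: 11.0
grip_force: 68.5
(array([-0.0003, -0.0003, -0.0939]), array([-0.0006, -0.0001,  0.0002])) tcp in bed [ 0.2  0.3 66.1]
scene blade 283
   -74 105 [[-13.0, -33.4, -4.9], [4.0, -12.6, -1.4], [14.5, 33.7, 3.0]]
   -60 93 [[-0.0, -18.2, 8.2], [4.2, -3.8, 21.8], [6.0, 18.8, 35.4]]
   -30 42 [[-0.3, -16.9, 37.1], [4.5, -2.9, 43.1], [6.2, 17.7, 49.6]]
   -12 29 [[0.3, -26.8, 54.9], [7.9, -7.0, 57.4], [9.4, 23.9, 60.6]]
  seal 75 [31.5  3.7 32.3 38.3  4.7] 3.2
  face x [-45.5  77.5] y [-90.1  88.4] z -1.4
top blade 130
   -74 104 [[-12.7, -33.9, -3.5], [5.5, -23.6, -0.3], [14.2, 1.7, 2.6]]
   -60 19 [[-1.3, -16.9, 6.4], [1.6, -11.2, 17.8], [2.0, -1.4, 35.0]]
  seal 107 [29.  -2.  28.6 27.1  5. ] 4.4
  face x [-49.   73.7] y [-88.2  88.7] z -0.1
```

```bash
python3 -m jog '[0,0,0.005,0,0,0, 0,0,0.01,0,0,0, 0,0,0.015,0,0,0, 0,0,0.02,0,0,0]' && python3 -m jog '[0,0,0.007,0,0,0, 0,0,0.014,0,0,0, 0,0,0.02,0,0,0, 0,0,0.02,0,0,0]' && python3 - <<'E'
from h import *
from bench import r
o=np.array([628.3,172.5,110]);B=bedR(5.25)
s=r.sense();print(((s["tool_pos"]-o)@B).round(1),(s["ft_force"]@B).round(1),s["wrist_torque"].round(2))
E
```

```text
time: 8.15
tool_pos: [605.6, 170.7, 150.1]
tcp_rot: [150.0, -0.0, 95.3]
ft_force: [-0.8, -0.6, -0.9]
finger_gap: 10.9
grip_force: 68.5
time: 8.65
tool_pos: [615.2, 171.5, 132.3]
tcp_rot: [150.1, 0.0, 95.3]
ft_force: [0.0, 0.6, -2.0]
finger_gap: 11.4
grip_force: 68.5
[-0.2  0.2 25.9] [-0.9  0.6 -1.7] [-0.03  0.4  -0.02]
```

```bash
python3 -m jog '[0,0,0.004,0,0,0, 0,0,0.008,0,0,0, 0,0,0.011,0,0,0, 0,0,0.012,0,0,0]' && python3 -m jog '[0,0,0.001,0,0,0, 0,0,0.002,0,0,0, 0,0,0.003,0,0,0, 0,0,0.003,0,0,0]' && python3 - <<'E'
from h import *
from bench import r
o=np.array([628.3,172.5,110]);B=bedR(5.25)
s=r.sense();print(((s["tool_pos"]-o)@B).round(1),(s["ft_force"]@B).round(1),s["wrist_torque"].round(2))
E
```

```text
time: 9.15
tool_pos: [621.4, 172.1, 122.5]
tcp_rot: [150.0, -0.0, 95.3]
ft_force: [0.4, -0.4, -0.8]
finger_gap: 10.8
grip_force: 68.5
time: 9.65
tool_pos: [622.6, 172.3, 121.2]
tcp_rot: [150.0, 0.0, 95.3]
ft_force: [-16.4, -2.7, 14.1]
finger_gap: 11.1
grip_force: 71.7
[ 0.7  0.3 12.6] [-7.3 -1.2 20.5] [-0.4   1.58 -0.17]
```

```bash
python3 -m jog '[0,0,0,0,0,0,0,0,0,0,0,0,0,0,0,0,0,0]' -0.3 && python3 -m jog '[0,0,-0.02,0,0,0, 0,0,-0.06,0,0,0, 0,0,-0.11,0,0,0, 0,0,-0.16,0,0,0, 0,0,-0.2,0,0,0, 0,0,-0.2,0,0,0]' && python3 - <<'E'
from h import *
from bench import r
o=np.array([628.3,172.5,110]);B=bedR(5.25)
s=r.sense();print("tcp",((s["tool_pos"]-o)@B).round(1))
for n in("scene","top"):
    p=r.snapshot(n);w=cloud(p);cv2.imwrite(f"pics/{n}_d.png",p["pixels"][:,:,::-1])
    q=(w.reshape(-1,3)-o)@B
    f=(abs(q[:,2])<5)&(abs(q[:,0]-12)<75)&(abs(q[:,1])<105);print(n,"face z",np.median(q[f,2]).round(1))
    h=(q[:,2]>8)&(q[:,2]<70)&(abs(q[:,0])<20)&(abs(q[:,1])<40);print(" handle",np.percentile(q[h],[2,98],axis=0).round(1).tolist())
    h=h&(q[:,2]>38);print(" htop",np.median(q[h],axis=0).round(1),h.sum())
    k=(abs(q[:,0])<20)&(q[:,2]>80)&(q[:,2]<190)&(q[:,1]>60)&(q[:,1]<170);P=q[k];c=P.mean(0);u=np.linalg.svd(P-c)[2][0];u*=np.sign(u[2]);print(" bar",np.arctan2(u[2],-u[1]).round(3),P[np.argsort(P@u)[-5:]].mean(0).round(1))
# approach: tip on +y side
print(rel(s,o+B@np.array([0,185,230]),toolR(5.25)))
E
```

```text
time: 10.02
tool_pos: [623.0, 172.3, 120.3]
tcp_rot: [150.0, -0.0, 95.3]
ft_force: [0.6, 0.1, 0.7]
finger_gap: 29.9
grip_force: 0.0
time: 10.78
tool_pos: [524.4, 163.6, 298.7]
tcp_rot: [149.6, -0.1, 95.3]
ft_force: [-0.6, 1.2, 0.4]
finger_gap: 29.8
grip_force: 0.0
tcp [  4.    0.7 215.6]
scene face z -1.4
 handle [[-1.2, -27.8, 8.4], [10.9, 26.6, 45.9]]
 htop [ 6.8 -2.8 44. ] 69
 bar 2.151 [  2.1 144.8 170.2]
top face z -0.2
 handle [[-4.7, -27.3, 10.5], [7.0, 26.9, 48.1]]
 htop [ 1.9  0.4 45.5] 117
 bar 2.155 [  2.  147.5 172.1]
(array([ 0.1843, -0.004 , -0.0141]), array([ 0.0078, -0.0016, -0.0002]))
```

```bash
python3 -m jog '[0.045,-0.002,-0.006,0.004,-0.001,0, 0.09,-0.004,-0.012,0.008,-0.0015,0, 0.135,-0.004,-0.012,0.008,-0.0015,0, 0.178,-0.004,-0.012,0.008,-0.0015,0, 0.178,-0.004,0.015,0.008,-0.0015,0, 0.178,-0.004,0.045,0.008,-0.0015,0, 0.178,-0.004,0.061,0.008,-0.0015,0, 0.178,-0.004,0.061,0.008,-0.0015,0]' -1 40 && python3 - <<'E'
from h import *
from bench import r
o=np.array([628.3,172.5,110]);B=bedR(5.25)
s=r.sense();print("tcp",((s["tool_pos"]-o)@B).round(1),s["joint_pos"].round(0))
p=r.snapshot("scene");cv2.imwrite("pics/e.png",cv2.resize(p["pixels"][60:260,280:460,::-1],None,fx=3,fy=3,interpolation=cv2.INTER_CUBIC))
print(rel(s,o+B@np.array([0,165,155]),toolR(5.25)))
E
```

```text
time: 11.88
tool_pos: [533.4, 341.8, 235.5]
tcp_rot: [150.7, 0.2, 95.2]
ft_force: [-0.1, -0.4, 0.7]
finger_gap: -0.1
grip_force: 0.0
tcp [ -5.7 177.3 148.2] [ 37. -10. 107. -18.  59.  37.]
(array([-0.0123,  0.0056, -0.0069]), array([-0.0122,  0.0039,  0.0006]))
```

View pics/e.png

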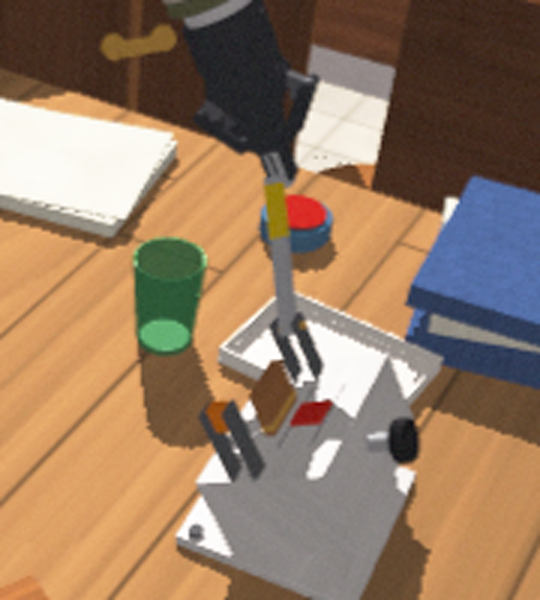

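```bash
python3 -m jog '[-0.004,0.005,-0.006,-0.012,0.004,0, -0.012,0.0056,-0.007,-0.012,0.004,0, -0.02,0.0056,-0.008,-0.012,0.004,0, -0.03,0.0056,-0.009,-0.012,0.004,0, -0.04,0.0056,-0.01,-0.012,0.004,0, -0.05,0.0056,-0.011,-0.012,0.004,0, -0.06,0.0056,-0.012,-0.012,0.004,0]' && cat > k.py <<'E'
from h import *
from bench import r
o=np.array([628.3,172.5,110]);B=bedR(5.25)
s=r.sense();print("tcp",((s["tool_pos"]-o)@B).round(1),"F",(s["ft_force"]@B).round(1))
for n in("scene","top"):
    p=r.snapshot(n);w=cloud(p);q=(w.reshape(-1,3)-o)@B;R,G,Bc=p["pixels"].reshape(-1,3).astype(int).T
    k=(abs(q[:,0])<20)&(q[:,2]>45)&(q[:,2]<200)&(abs(q[:,1])<170)&(R>90)&(G>80)&(Bc<70)&(abs(R-G)<60)
    P=q[k]
    if len(P)>8:
        c=np.median(P,0);print(n,"yellow",k.sum(),c.round(1),"ang",np.degrees(np.arctan2(c[2]-53.5,70-c[1])).round(1))
for y,z in((85,163),(47,158),(13.4,140)):print(y,z,rel(s,o+B@np.array([0,y,z]),toolR(5.25)))
E
python3 k.py
```

```text
time: 12.8
tool_pos: [538.3, 282.1, 251.7]
tcp_rot: [149.8, -0.1, 95.3]
ft_force: [-0.7, 1.3, 1.7]
finger_gap: 0.1
grip_force: 0.8
tcp [  2.  117.4 162.5] F [0.3 1.4 1.8]
scene yellow 133 [  4.   91.4 158.9] ang 101.5
top yellow 116 [  0.5  89.1 156.4] ang 100.5
85 163 (array([-0.0324, -0.002 , -0.0006]), array([ 0.0036, -0.0023,  0.0001]))
47 158 (array([-0.0704, -0.002 ,  0.0043]), array([ 0.0036, -0.0023,  0.0001]))
13.4 140 (array([-0.104 , -0.002 ,  0.0223]), array([ 0.0036, -0.0023,  0.0001]))
```

```bash
python3 -m jog '[-0.012,-0.001,-0.001,0.003,-0.002,0, -0.024,-0.002,-0.001,0.003,-0.002,0, -0.036,-0.002,0,0.003,-0.002,0, -0.048,-0.002,0.001,0.003,-0.002,0, -0.06,-0.002,0.003,0.003,-0.002,0, -0.07,-0.002,0.004,0.003,-0.002,0, -0.082,-0.002,0.009,0.003,-0.002,0,-0.093,-0.002,0.015,0.003,-0.002,0]' && python3 k.py
```

```text
time: 13.9
tool_pos: [553.2, 190.1, 237.6]
tcp_rot: [149.9, -0.0, 95.3]
ft_force: [-0.4, 1.5, 0.1]
finger_gap: -0.1
grip_force: 0.6
tcp [  0.4  24.4 147.1] F [-0.2  1.5  0.2]
scene yellow 97 [  7.2   8.7 144.5] ang 56.0
top yellow 43 [  3.    4.6 158.5] ang 58.1
85 163 (array([ 0.0606, -0.0004, -0.0159]), array([ 0.0013, -0.0005,  0.0001]))
47 158 (array([ 0.0226, -0.0004, -0.0109]), array([ 0.0013, -0.0005,  0.0001]))
13.4 140 (array([-0.011 , -0.0004,  0.0071]), array([ 0.0013, -0.0005,  0.0001]))
```

```bash
python3 -m jog '[-0.011,0,0.007,0,0,0, -0.018,0,0.013,0,0,0, -0.025,0,0.02,0,0,0, -0.031,0,0.027,0,0,0, -0.037,0,0.035,0,0,0, -0.042,0,0.044,0,0,0, -0.046,0,0.053,0,0,0, -0.048,0,0.06,0,0,0]' && python3 k.py
```

```text
time: 15.0
tool_pos: [587.3, 145.6, 185.0]
tcp_rot: [150.0, -0.0, 95.3]
ft_force: [0.2, -0.3, 0.7]
finger_gap: 0.1
grip_force: 0.5
tcp [  0.  -23.   86.6] F [ 0.5 -0.3  0.5]
scene yellow 56 [  9.4 -34.5  84. ] ang 16.3
top yellow 69 [  0.7 -45.7  89.9] ang 17.5
85 163 (array([ 0.1081,  0.    , -0.0764]), array([ 0.0004, -0.0004, -0.    ]))
47 158 (array([ 0.0701,  0.    , -0.0714]), array([ 0.0004, -0.0004, -0.    ]))
13.4 140 (array([ 0.0365,  0.    , -0.0534]), array([ 0.0004, -0.0004, -0.    ]))
```

```bash
python3 -m jog '[-0.002,0,0.004,0,0,0, -0.003,0,0.008,0,0,0, -0.005,0,0.012,0,0,0, -0.006,0,0.015,0,0,0, -0.006,0,0.018,0,0,0, -0.006,0,0.021,0,0,0]' && python3 k.py | head -3
```

```text
time: 15.85
tool_pos: [598.3, 140.3, 167.8]
tcp_rot: [150.0, 0.0, 95.3]
ft_force: [-7.3, -5.3, 6.4]
finger_gap: -0.2
grip_force: 4.2
tcp [  0.5 -29.3  66.4] F [-3.5 -4.6  9.5]
scene yellow 75 [  9.7 -40.2  65.1] ang 6.0
top yellow 70 [  1.5 -50.7  67.8] ang 6.8
```

```bash
python3 -m jog '[0,0,0.001,0,0,0, 0,0,0.002,0,0,0, 0,0,0.003,0,0,0, 0,0,0.004,0,0,0, 0,0,0.005,0,0,0,0,0,0.005,0,0,0]' && python3 k.py | head -3
```

```text
time: 16.7
tool_pos: [600.7, 141.3, 163.2]
tcp_rot: [149.9, -0.0, 95.3]
ft_force: [0.0, 0.2, 1.7]
finger_gap: -0.2
grip_force: 0.7
tcp [  0.4 -28.6  61.2] F [0.9 0.2 1.4]
scene yellow 72 [  9.9 -39.6  59.5] ang 3.2
top yellow 70 [  2.4 -50.5  61.9] ang 4.0
```

```bash
python3 -m jog '[0,0,0.001,0,0,0, 0,0,0.002,0,0,0, 0,0,0.003,0,0,0, 0,0,0.003,0,0,0]' && python3 k.py | head -3;  python3 -m jog '[0,0,0.0005,0,0,0, 0,0,0.001,0,0,0, 0,0,0.001,0,0,0]' && python3 k.py | head -3
```

```text
time: 17.3
tool_pos: [602.0, 141.4, 160.2]
tcp_rot: [150.0, -0.0, 95.3]
ft_force: [0.1, -0.1, 0.1]
finger_gap: -0.2
grip_force: 0.0
tcp [ -0.1 -28.5  58. ] F [ 0.2 -0.1  0.1]
scene yellow 70 [  9.7 -37.3  56.5] ang 1.6
top yellow 75 [  2.1 -50.1  57.9] ang 2.1
time: 17.77
tool_pos: [602.5, 141.4, 159.9]
tcp_rot: [150.0, -0.0, 95.3]
ft_force: [-4.6, -1.2, 2.7]
finger_gap: -0.4
grip_force: 2.6
tcp [  0.2 -28.6  57.5] F [-2.7 -0.7  4.6]
scene yellow 65 [  9.9 -39.8  55.4] ang 1.0
top yellow 75 [  2.3 -50.2  57.8] ang 2.1
```

```bash
python3 -m jog '[0,0,0.001,0,0,0, 0,0,0.0015,0,0,0, 0,0,0.002,0,0,0,0,0,0.002,0,0,0]' && python3 k.py | head -3
```

```text
time: 18.38
tool_pos: [603.1, 141.4, 159.6]
tcp_rot: [150.0, -0.0, 95.3]
ft_force: [-28.7, -3.9, 22.7]
finger_gap: -0.2
grip_force: 17.3
tcp [  0.5 -28.6  56.9] F [-13.7  -1.3  34.1]
scene yellow 62 [ 10.  -39.2  55.8] ang 1.2
top yellow 75 [  2.4 -49.8  56.7] ang 1.5
```

Hard stop reached, so the bar is fully down. Now I retreat and check.

```bash
python3 -m jog '[0,0,-0.01,0,0,0, 0,0,-0.04,0,0,0, 0,0,-0.09,0,0,0, 0,0,-0.14,0,0,0, 0,0,-0.18,0,0,0,0,0,-0.18,0,0,0]' && python3 k.py | head -3; python3 - <<'E'
from h import *
from bench import r
o=np.array([628.3,172.5,110]);B=bedR(5.25)
O=[]
D=pickle.load(open("d0.pkl","rb"))
for n in("scene","top"):
    p=r.snapshot(n);q=(cloud(p).reshape(-1,3)-o)@B;R,G,b=p["pixels"].reshape(-1,3).astype(int).T
    m=(abs(q[:,0])<20)&(q[:,1]<-55)&(q[:,1]>-95)&(q[:,2]>50)&(q[:,2]<82)&(R>120)&(G<150)&(G>50)&(b<80);print(n,"catch",m.sum(),np.percentile(q[m],[5,50,95],axis=0).round(1).tolist())
    q0=(cloud(D[n]).reshape(-1,3)-o)@B;R,G,b=D[n]["pixels"].reshape(-1,3).astype(int).T
    m=(abs(q0[:,0])<20)&(q0[:,1]<-55)&(q0[:,1]>-95)&(q0[:,2]>50)&(q0[:,2]<82)&(R>120)&(G<150)&(G>50)&(b<80);print(n,"catch0",m.sum(),np.percentile(q0[m],[5,50,95],axis=0).round(1).tolist())
    for t in("pot","tray","seal_a"):print(t,[np.round(d["bbox"]).astype(int).tolist() for d in r.look_for(p,t)[:2]])
    c={"scene":[300,90,450,270],"top":[160,80,340,250]}[n];O.append(cv2.resize(p["pixels"][c[1]:c[3],c[0]:c[2],::-1],(400,500),interpolation=cv2.INTER_CUBIC))
cv2.imwrite("pics/f.png",np.hstack(O))
E
```

```text
time: 19.23
tool_pos: [514.8, 133.4, 319.3]
tcp_rot: [149.5, -0.1, 95.3]
ft_force: [0.8, -0.1, 0.6]
finger_gap: 0.1
grip_force: 0.0
tcp [  3.7 -28.5 239.6] F [ 0.9 -0.1  0.1]
scene yellow 84 [  8.9 -33.5  56. ] ang 1.4
top yellow 159 [  0.4 -37.5  57.3] ang 2.0
scene catch 46 [[-6.2, -86.1, 51.1], [2.7, -83.7, 63.8], [10.3, -59.5, 73.0]]
scene catch0 41 [[-5.2, -86.0, 50.6], [2.5, -84.2, 66.8], [9.5, -70.8, 72.7]]
pot [[325, 142, 350, 179]]
tray [[353, 158, 429, 196], [194, 289, 255, 345]]
seal_a [[335, 290, 350, 327], [292, 320, 308, 348]]
top catch 60 [[-9.8, -84.7, 56.7], [-0.9, -76.0, 72.7], [6.1, -66.7, 76.6]]
top catch0 54 [[-10.0, -84.5, 65.8], [-1.1, -76.2, 72.5], [5.5, -67.3, 75.7]]
pot [[185, 205, 217, 230], [243, 153, 303, 160]]
tray [[169, 122, 239, 203], [421, 211, 470, 260]]
seal_a [[390, 135, 409, 161], [425, 158, 445, 178]]
```

View pics/f.png

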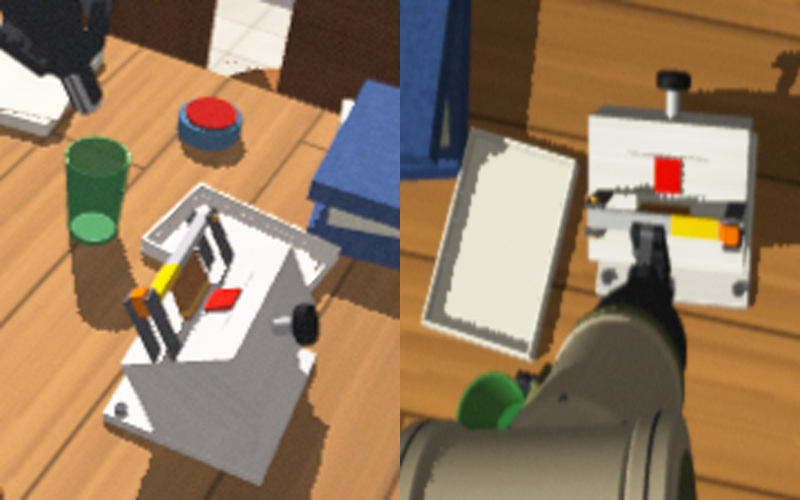

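The bar lies across the handle (left picture, about 170,265) with its end under the orange catch (140,300). The catch is back at its rest position, and the pot, tray and seals have not moved.

```bash
python3 -c "
from bench import r
print(r.hand_in())"
```

```text
the job is handed in; nothing more can be done
None
```

The blade is seated to its shoulder in the vise slot, and the keeper bar is closed under its sprung catch and stays there by itself. The pot, seals and tray were left where they stood, and the job is handed in at about 19 s of robot time.

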